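# Load a pastry tin into the keep-warm unit

### The job

Set the lidded tin of pastries on the loading shelf of the keep-warm unit and, with the wooden pusher, gently push it lengthwise through the sprung flap until it is fully home, pressing in the load plate at the back. Take the pusher out so that the flap shuts behind the tin, stand the pusher upright on the table, and only then press the raised key fully down so that the other key pops up. Leave the sheet pan, the egg tray and the jar alone.

Things in the scene. Friction and masses are not known exactly. Their poses are not given: they have to be found in the camera images.
- tin_center (a point): centre (half-way up) of the loose flat tin: aluminium with a clear lid showing yellow pastries, a closed box 100 (its x) x 62 (its y) x 36 mm high, 0.25 to 0.45 kg, starting flat on the table to the left or right of the unit's shelf. Either end may go in first
- pusher_grip (a point): grasp height on the wooden pusher's upright handle, on the handle's axis, 75 mm above the pusher's underside. The handle is 30 (x) x 20 mm (y), its top 100 mm above the underside. The pusher, about 0.35 kg, balances at the handle. It starts upright on the table on the other side of the unit's shelf from the tin
- slot (a point): sill centre of the slot of the white, fixed keep-warm unit, in the plane of the shut flap, at deck height 10 mm above the table. x points level into the unit, y left. A steel loading shelf at deck height reaches 120 mm out to -x, 50 mm to each side. Slot: 78 mm wide, 44 mm high, level floor, straight walls. Lintel and roof top: 80 mm above the table. The unit reaches 65 mm left, 165 right, 200 in
- flap (a joint): angle of the aluminium flap that closes the slot, hinged along its top edge 44 mm above the deck, 42 mm long, swinging inward only: 0 hanging shut, positive swung in. A light spring closes it (about 1 N at its edge when wide open). It lies on whatever is under it: it shuts only when that lies more than 42 mm beyond the flap plane
- plate (a joint): travel of the light spring plate (under 1 N, does not push the tin back) at the back of the slot: 0 out, 0.008 m at its hard stop. Its depth differs each time: fully home, the tin's rear end is 50 to 68 mm beyond the flap plane. Feel for it: the force rises sharply there; over 40 N between pusher and tin counts as ramming
- key_warm_top (a point): centre of the top face of the raised black key, the right one of two on the unit's top, 50 (x) x 36 (y) mm, 94 mm above the table when up; it is 45 mm beyond the flap plane and 130 mm right of the slot's centre line
- key_warm (a joint): how far the right key is pressed: 0 up (start), 0.008 m fully down; it takes about 4 N and stays where it is put
- key_hold (a joint): how far the left key, 45 mm beside it, has popped up: 0 down (start), 0.008 m up; the two are linked, so that one rises as the other goes down
- pusher: the pusher; origin at its underside below the handle's axis, z up. A bar 16 mm wide runs from the handle along +x to a head 44 mm wide; its flat push face is 100 mm ahead of the handle axis. Bar and head span 4 to 22 mm above the underside. A steel foot 60 mm wide, 10 mm high reaches from 45 mm behind to 25 mm ahead of the handle axis
- tin: the tin; origin at the centre of its underside
- sheet_pan: bystander: aluminium sheet pan 260 x 200 x 30 mm with rows of yellow pastries; origin at the centre of its underside
- egg_tray: bystander: grey egg tray 150 x 150 mm, 67 mm high with nine brown eggs; origin at the centre of its underside
- jar: bystander: white storage jar, 80 mm across and 130 mm high; origin at the centre of its underside
There are look-alikes about, which are no part of the job. What is shaped like the pusher but green or red is not meant.

How it is judged:
By the outcome, as a careful person would: the job done as asked, in the order asked, and still so for the second after the job is handed in, with the robot touching nothing.
It also fails if it takes over 66 s, if anything falls off the work surface, if the arm or the gripper's body presses on something with over 40 N, if the wrist force passes 120 N, or if a joint passes its speed limit or range.

### The arm

A 7-joint arm with a two-finger parallel gripper is mounted at the origin on the work surface. World frame = base frame: x ahead of the robot, y to its left, z up, the work surface at z = 0. Lengths are in m, angles in rad, forces in N, time in s.
With the tool pointing down it reaches from about 0.35 to 0.9 m from the base axis. Payload 8.1 kg.
Tool frame: the origin (TCP) lies on the centre line of the jaws, within the pads' length; the fingertips stand 19 mm ahead of it and the grasp point (between the pads) is the TCP (arm.tip_reach is the distance from the TCP to the fingertips, in m); z points along the fingers, y is the line along which they close (so a half turn about z gives the same grasp; the last joint's range is limited). The gripper opens to 92 mm and grips with 3 to 60 N. Pads are 19 mm wide; open, the fingers measure 130 mm over their backs; the gripper's body (75 mm by 190 mm) begins 47 mm behind the grasp point.
Start: joints at [-1.4, 0.434, 0.025, 1.573, -0.012, 1.134, -0.075], TCP at [0.169, 0.602, 0.246] pointing down, gripper open.
Joint ranges: [-2.62, 2.62], [-0.44, 2.09], [-1.27, 1.32], [0.08, 2.57], [-1.32, 4.46], [0.12, 2], [-2.74, 2.74]. Speed limits (rad/s): [2.22, 2.22, 3.01, 3.01, 3.14, 3.14, 3.14].

### API

Orientations are given as a rotation vector (axis times angle).
In Python, from cell import arm gives the robot as it stands.
- The arm moves only by the tool arm_command, never from a script. Its argument "targets" is a list that holds one entry, the list of rows, each a list of 6 numbers: the shift along the tool's x, y, z in m, then the turn, a rotation vector about the tool's x, y, z in rad. A call has 1 to 10 rows; each row shifts and turns the commanded pose from where the row before left it, along the tool's axes as they then stand; what a row does not reach is not made up. A row lasts 1/8 s, in which the tool goes at most 62.5 mm and 10.7 degrees, less where a joint would pass 70% of its speed; a pose out of reach is approached as far as the arm can. A call with a gripper value outside its range is refused whole. "jaw" is the finger opening in m, from 0 to 0.0918, set as the call begins (left out, the last holds). The fingers move at their own pace and stop on an object; "newtons" is the grip in N (left out, the last holds). Time passes only in rows, so rows that do not move let the fingers close. It gives the time, the measured TCP pose, the force, the opening and the grip force at its end, in the units of the state.
- arm.observe(): the state, without advancing time (a new reading comes with each control period).
- arm.get_image(name): name is "scene" or "top" or "wrist"; returns a dict with "pixels" (400x640x3 uint8, red, green, blue), "z_map" (400x640 float32, m along the optical axis (not along the pixel's ray), 0 where there is no reading), "fx", "fy", "cx", "cy" (pixels), "xyz" and "rotation" of the camera in the world; the wrist camera has in their place "T_tool_cam" (4x4, takes a point from camera to tool coordinates, whose origin is the TCP and whose axes are the flange's). Camera axes: x right, y down, z forward; pixel columns grow to the right and rows downward; lengths in m; the calibration is good to about 2 mm. A picture is of the moment at which its call begins: read the wrist's pose just before it.
- arm.sign_off(): hands the job in; it is judged then, once.
The state is a dict: "clock": time; "joints": joint angles; "dq": joint speeds; "joint_efforts": joint torques, N m; "position": TCP position; "ee_rot": TCP orientation; "force": force on the tool from outside, world axes, zero at the start; "ft_torque": the same for the moment, N m; "width": opening from 0.0 (shut) to 1.0 (fully open); "gripper_force": force on a finger pad.
Only numpy, scipy, OpenCV 4.12 (cv2) and the standard library are available. Lean on these libraries where they do the work, as an engineer would, in place of code of your own. Each camera call takes 0.05 s, during which the arm holds its last target. There are 200 camera calls.

## Working session

There is one attempt and no reset: what is moved stays moved. The work goes in short steps, Python scripts to look and compute and a tool call to move; the robot and the scene stay as the last step left them, time stands still between calls to the robot, and variables do not carry over. Pictures are saved under pics/ and viewed, at most 12 in all, crops included, and the job is handed in when it is done.

Besides the shell and the picture viewer there is one more tool, called as name(argument=value, ...) on one line, values as JSON. arm_command: Moves the arm, as the interface text tells. Its arguments: {"type":"object","properties":{"targets":{"type":"array","items":{"type":"array","items":{"type":"array","items":{"type":"number"}}}},"jaw":{"type":"number"},"newtons":{"type":"number"}},"required":["targets"]}

```bash
ls; mkdir -p pics; cat > h.py <<'E'
import numpy as np, cv2
from scipy.spatial.transform import Rotation as R
from cell import arm
def cloud(im, pose=None):
    h,w=im["z_map"].shape; v,u=np.mgrid[:h,:w]; z=im["z_map"]
    p=np.stack([(u-im["cx"])/im["fx"]*z,(v-im["cy"])/im["fy"]*z,z],-1)
    if "T_tool_cam" in im:
        T=np.array(im["T_tool_cam"]); p=p@T[:3,:3].T+T[:3,3]
        M=R.from_rotvec(pose["ee_rot"]).as_matrix(); return p@M.T+np.array(pose["position"])
    Rm=np.array(im["rotation"]); Rm=Rm if Rm.shape==(3,3) else R.from_rotvec(Rm).as_matrix()
    return p@Rm.T+np.array(im["xyz"])
def save(im,n): cv2.imwrite(n,cv2.cvtColor(im["pixels"],cv2.COLOR_RGB2BGR))
E
python3 - <<'E'
from h import *
s=arm.observe();print({k:np.round(v,3) for k,v in s.items()})
for n in("scene","top"):
    im=arm.get_image(n);save(im,f"pics/{n}0.png");np.savez(f"{n}0.npz",**im);print(n,im["xyz"],im["fx"],np.array(im["rotation"]).round(3))
E
```

```text
pics
{'clock': np.float64(0.0), 'joints': array([-1.4  ,  0.435,  0.025,  1.574, -0.012,  1.134, -0.075]), 'dq': array([ 0.   , -0.002, -0.001, -0.001,  0.001,  0.002,  0.002]), 'joint_efforts': array([ 1.0000e-03, -6.6782e+01,  9.8500e-01, -3.1446e+01, -6.1000e-02,
        4.2000e-02,  0.0000e+00]), 'position': array([0.169, 0.601, 0.245]), 'ee_rot': array([-4.290e-01, -3.112e+00,  2.000e-03]), 'force': array([-0.592,  0.185, -0.97 ]), 'ft_torque': array([-0.006, -0.021,  0.01 ]), 'gripper_force': np.float64(0.0), 'width': np.float64(0.997)}
scene [1.21089191 0.7417596  0.76982786] 375.90652116103576 [-0.901 -2.354  1.22 ]
top [ 0.31616191 -0.00442791  1.09644796] 360.86732947195094 [-2.136  2.075 -0.228]
```

View pics/scene0.png

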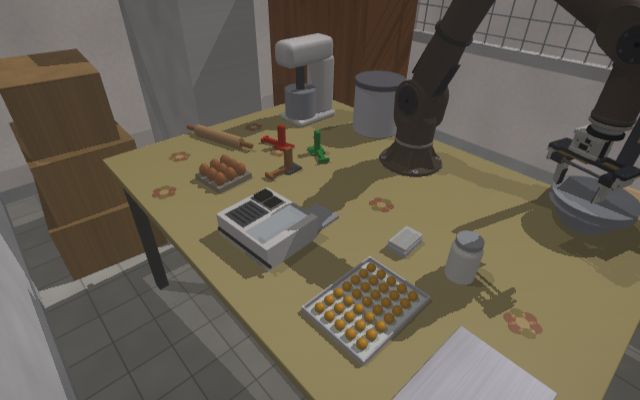

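View pics/top0.png

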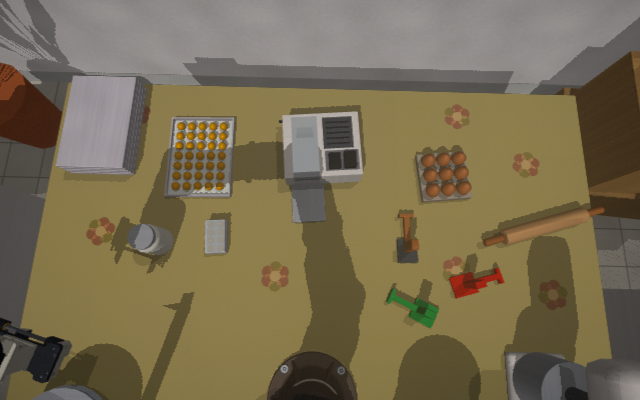

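The top view shows the unit (322,147) with its shelf (308,203). The tin is on the left at (215,237). The brown pusher is on the right at (407,238) with its head away from the robot. Next I measure them.

```bash
python3 - <<'E'
from h import *
im=dict(np.load("top0.npz"));P=cloud(im)
def reg(n,u0,v0,u1,v1,zl,zh,off=0):
    m=np.zeros(P.shape[:2],bool);m[v0:v1,u0:u1]=1
    m&=(P[...,2]>zl)&(P[...,2]<zh)
    p=P[m][:,:2]
    r=cv2.minAreaRect(p.astype(np.float32));print(n,len(p),np.round(P[m].mean(0),4),np.round(r[0],4),np.round(r[1],4),round(r[2],2))
    print(np.round(cv2.boxPoints(r),4).tolist())
reg("table",250,260,300,300,-1,1)
reg("tin",195,210,240,265,.025,.05)
reg("unit",270,100,375,195,.07,.1)
reg("shelf",285,188,335,230,.005,.03)
reg("keys",325,145,362,175,.086,.12)
reg("handle",390,225,430,270,.09,.12)
reg("bar",390,205,430,270,.014,.03)
reg("head",390,205,430,222,.012,.03)
reg("foot",390,225,430,270,.006,.013)
c=cv2.resize(im["pixels"][195:275,380:440],None,fx=6,fy=6,interpolation=cv2.INTER_NEAREST)
d=cv2.resize(im["pixels"][105:225,270:370],None,fx=4,fy=4,interpolation=cv2.INTER_NEAREST)
cv2.imwrite("pics/crop.png",np.hstack([c[:480],d[:480]])[...,::-1])
E
```

```text
table 1992 [0.3186 0.1182 0.0007] [0.319 0.119] [0.1136 0.1484] 1.75
[[0.2599000036716461, 0.19140000641345978], [0.2644999921321869, 0.04320000112056732], [0.3781000077724457, 0.04659999907016754], [0.3734999895095825, 0.1949000060558319]]
tin 693 [0.4399 0.2965 0.035 ] [0.4412 0.2974] [0.0993 0.0608] 5.08
[[0.3889999985694885, 0.323199987411499], [0.3944000005722046, 0.26269999146461487], [0.4932999908924103, 0.27149999141693115], [0.4878999888896942, 0.3319999873638153]]
unit 4904 [ 0.7152 -0.0105  0.0812] [ 0.7189 -0.0104] [0.2016 0.2302] 4.86
[[0.6086999773979187, 0.0957999974489212], [0.6281999945640564, -0.13359999656677246], [0.8291000127792358, -0.11649999767541885], [0.8095999956130981, 0.1128000020980835]]
shelf 1098 [0.547  0.0257 0.0104] [0.5417 0.0282] [0.1473 0.1265] 83.92
[[0.47099998593330383, -0.03830000013113022], [0.5968000292778015, -0.05169999971985817], [0.6123999953269958, 0.09470000118017197], [0.48660001158714294, 0.10809999704360962]]
keys 319 [ 0.6685 -0.0794  0.0917] [ 0.6797 -0.0724] [0.0724 0.0932] 4.16
[[0.6402999758720398, -0.02850000001490116], [0.64
[... 424 characters left out ...]
2713] [0.1381 0.0487] 1.89
[[0.38519999384880066, -0.2493000030517578], [0.38679999113082886, -0.29789999127388], [0.5248000025749207, -0.29339998960494995], [0.5231999754905701, -0.24469999969005585]]
head 83 [ 0.5153 -0.2721  0.0221] [ 0.5128 -0.2726] [0.0223 0.0448] 2.75
[[0.5005000233650208, -0.2508000135421753], [0.5026999711990356, -0.2955000102519989], [0.5249999761581421, -0.2944999933242798], [0.5228999853134155, -0.24979999661445618]]
foot 303 [ 0.4078 -0.271   0.0102] [ 0.4212 -0.2862] [0.0875 0.1242] 83.1
[[0.35429999232292175, -0.3222000002861023], [0.47760000824928284, -0.33709999918937683], [0.48809999227523804, -0.2502000033855438], [0.36480000615119934, -0.2353000044822693]]
```

View pics/crop.png

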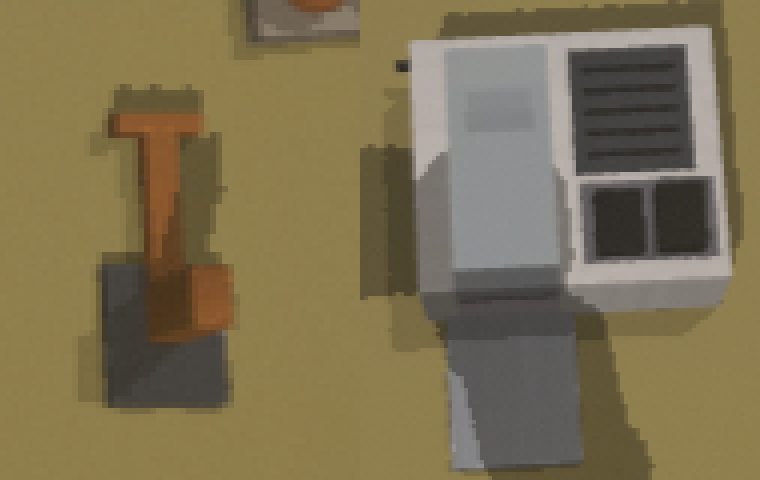

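The crop confirms which key is which, and that the pusher, tin and unit are all nearly aligned with world x. Next I plan the move to above the tin.

```bash
cat >> h.py <<'E'
def plan(xyz,yawdeg):
    s=arm.observe();c=R.from_rotvec(s["ee_rot"])
    y=np.deg2rad(yawdeg); ux=np.array([np.cos(y),np.sin(y),0]);uy=np.array([-np.sin(y),np.cos(y),0])
    t=R.from_matrix(np.stack([-ux,uy,[0,0,-1]],1))   # tool x = -ux
    print("t",round(float(s["clock"]),2),"turn",np.round((c.inv()*t).as_rotvec(),4),"shift(after turn)",np.round(t.inv().apply(np.array(xyz)-s["position"]),4),"F",np.round(s["force"],1))
E
python3 - <<'E'
from h import *
plan([.4412,.2974,.2],5.0)
im=dict(np.load("top0.npz"));P=cloud(im);m=np.zeros(P.shape[:2],bool);m[215:260,120:180]=1;m&=(P[...,2]>.05);q=P[m];print("jar",q.min(0),q.max(0))
E
```

```text
t 0.1 turn [-1.400e-03 -1.000e-04 -3.611e-01] shift(after turn) [-0.2448 -0.3265  0.045 ] F [-0.7  0.3 -0. ]
jar [ 0.31616191 -0.00442791  0.050099  ] [0.45939152 0.50517911 1.09644796]
```

arm_command(targets=[[[0,0,0,0,0,-0.18],[0,0,0,0,0,-0.18],[-0.03,-0.041,0.005,0,0,0],[-0.03,-0.041,0.005,0,0,0],[-0.03,-0.041,0.005,0,0,0],[-0.03,-0.041,0.005,0,0,0],[-0.03,-0.041,0.005,0,0,0],[-0.03,-0.041,0.005,0,0,0],[-0.03,-0.041,0.005,0,0,0],[-0.03,-0.04,0.005,0,0,0]]], jaw=0.09, newtons=30)

```text
clock: 1.35
position: [0.437, 0.2951, 0.2054]
ee_rot: [0.135, -3.138, 0.0]
force: [1.8, 0.3, 0.9]
width: 0.98
gripper_force: 0.0
```

```bash
python3 - <<'E'
from h import *
s=arm.observe();im=arm.get_image("wrist");save(im,"pics/w1.png")
P=cloud(im,s);m=(P[...,2]>.025)&(P[...,2]<.05)&(im["z_map"]>0)&(abs(P[...,0]-.44)<.08)&(abs(P[...,1]-.297)<.07)
p=P[m];r=cv2.minAreaRect(p[:,:2].astype(np.float32));print(len(p),r,p[:,2].mean(),s["position"])
plan([.4412,.2974,.028],5.0)
E
```

```text
6790 ((0.4405919909477234, 0.3000316023826599), (0.09773310273885727, 0.059981219470500946), 4.391504764556885) 0.03374281113400553 [0.43704299 0.29507677 0.20543699]
t 1.4 turn [-0.0042  0.0016 -0.0088] shift(after turn) [-0.0002  0.0091  0.1769] F [ 4.  -6.9 -1. ]
```

arm_command(targets=[[[0,0,0.04,0,0,0],[0,0,0.04,0,0,0],[0,0,0,0,0,0],[0,0,0,0,0,0]]])

```text
clock: 1.9
position: [0.4367, 0.2971, 0.1268]
ee_rot: [-0.135, 3.138, 0.001]
force: [-0.2, -0.2, 0.1]
width: 0.98
gripper_force: 0.0
```

```bash
python3 - <<'E'
from h import *
plan([.4408,.2985,.024],4.8)
E
```

```text
t 1.9 turn [0.0005 0.0007 0.0025] shift(after turn) [-0.0043  0.0011  0.1028] F [-0.2 -0.2  0.1]
```

arm_command(targets=[[[-0.004,0.001,0.03,0,0,0],[0,0,0.03,0,0,0],[0,0,0.03,0,0,0],[0,0,0.012,0,0,0],[0,0,0,0,0,0]]])

```text
clock: 2.52
position: [0.4405, 0.2983, 0.0243]
ee_rot: [-0.135, 3.138, 0.0]
force: [1.6, 0.1, -0.1]
width: 0.983
gripper_force: 0.0
```

arm_command(targets=[[[0,0,0,0,0,0],[0,0,0,0,0,0],[0,0,0,0,0,0],[0,0,0,0,0,0],[0,0,0,0,0,0],[0,0,0,0,0,0]]], jaw=0.05, newtons=30)

```text
clock: 3.28
position: [0.4405, 0.2986, 0.0244]
ee_rot: [-0.135, 3.138, 0.002]
force: [-1.1, 0.9, 6.8]
width: 0.675
gripper_force: 30.0
```

arm_command(targets=[[[0,0,-0.03,0,0,0],[0,0,-0.04,0,0,0],[-0.012,-0.04,-0.01,0,0,0],[-0.012,-0.04,0,0,0,0],[-0.012,-0.04,0,0,0,0],[-0.012,-0.04,0,0,0,0],[-0.012,-0.04,0,0,0,0],[-0.012,-0.04,0,0,0,0],[-0.012,-0.03,0,0,0,0],[0,-0.011,0,0,0,0]]])

```text
clock: 4.53
position: [0.5484, 0.0225, 0.1034]
ee_rot: [0.13, -3.139, 0.002]
force: [-0.5, -0.2, -3.1]
width: 0.677
gripper_force: 30.0
```

arm_command(targets=[[[0,0,0,0,0,0],[0,0,0,0,0,0]]])

```text
clock: 4.78
position: [0.5473, 0.0267, 0.1035]
ee_rot: [0.138, -3.138, -0.001]
force: [-0.2, -0.6, -2.8]
width: 0.671
gripper_force: 30.0
```

```bash
python3 - <<'E'
from h import *
plan([.5523,.0257,.035],4.8)
s=arm.observe();im=arm.get_image("wrist");save(im,"pics/w2.png")
im=arm.get_image("scene");save(im,"pics/s2.png")
E
python3 -c "
import cv2,numpy as np
a=cv2.imread('pics/w2.png');b=cv2.imread('pics/s2.png')[150:300,190:390]
cv2.imwrite('pics/c2.png',np.hstack([cv2.resize(a,(400,250)),cv2.resize(b,(400,250))]))"
```

```text
t 4.78 turn [ 0.0008 -0.0008  0.004 ] shift(after turn) [-0.0049 -0.0014  0.0685] F [-0.2 -0.6 -2.8]
```

View pics/c2.png

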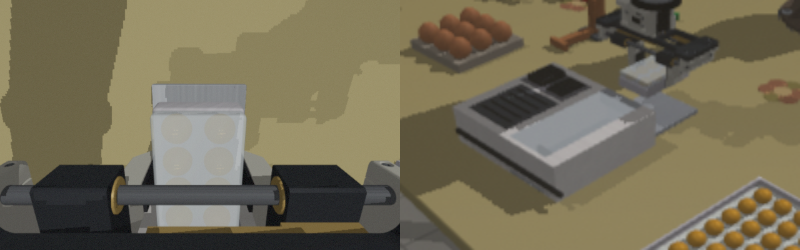

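The tin is held level over the shelf and centred (tin at columns 153–243, shelf at 152–247 in the left panel). Now I lower it.

arm_command(targets=[[[-0.005,-0.001,0.03,0,0,0],[0,0,0.028,0,0,0],[0,0,0.008,0,0,0],[0,0,0.002,0,0,0],[0,0,0.001,0,0,0]]])

```text
clock: 5.5
position: [0.5537, 0.0249, 0.0355]
ee_rot: [-0.136, 3.137, 0.0]
force: [-0.0, -0.1, -2.8]
width: 0.678
gripper_force: 30.0
```

arm_command(targets=[[[0,0,0,0,0,0],[0,0,0,0,0,0],[0,0,0,0,0,0],[0,0,0,0,0,0]]], jaw=0.085)

```text
clock: 6.0
position: [0.5532, 0.0246, 0.0349]
ee_rot: [-0.135, 3.138, 0.0]
force: [-0.7, -0.0, -0.2]
width: 0.925
gripper_force: 0.0
```

arm_command(targets=[[[0,0,-0.03,0,0,0],[0,0,-0.05,0,0,0],[0,0,-0.05,0,0,0],[0.02,-0.04,-0.015,0,0,0],[0.022,-0.041,0,0,0,0],[0.022,-0.041,0,0,0,0],[0.022,-0.041,0,0,0,0],[0.022,-0.041,0,0,0,0],[0.022,-0.041,0,0,0,0],[0.022,-0.041,0,0,0,0]]], jaw=0.07)

```text
clock: 7.25
position: [0.4255, -0.2747, 0.1799]
ee_rot: [-0.135, 3.138, -0.0]
force: [0.8, 0.3, -0.9]
width: 0.764
gripper_force: 0.0
```

arm_command(targets=[[[0,0,0,0,0,0],[0,0,0,0,0,0]]])

```text
clock: 7.5
position: [0.4264, -0.2729, 0.1797]
ee_rot: [-0.135, 3.139, 0.001]
force: [0.8, 0.7, 0.3]
width: 0.76
gripper_force: 0.0
```

```bash
python3 - <<'E'
from h import *
s=arm.observe();im=arm.get_image("wrist");save(im,"pics/w3.png");P=cloud(im,s)
W=(im["z_map"]>0)&(abs(P[...,0]-.44)<.14)&(abs(P[...,1]+.272)<.08)
def rg(n,zl,zh,*b):
    m=W&(P[...,2]>zl)&(P[...,2]<zh)
    if b: m&=(P[...,0]>b[0])&(P[...,0]<b[1])
    p=P[m]
    if len(p)>5: r=cv2.minAreaRect(p[:,:2].astype(np.float32));print(n,len(p),np.round(r[0],4),np.round(r[1],4),round(r[2],1))
rg("handle",.092,.105);rg("foot",.006,.0125);rg("bar",.017,.026);rg("head",.017,.026,.5,.56)
print(s["position"])
im=arm.get_image("top");Q=cloud(im);
m=np.zeros(Q.shape[:2],bool);m[185:240,280:345]=1;m&=(Q[...,2]>.035)&(Q[...,2]<.055);p=Q[m]
r=cv2.minAreaRect(p[:,:2].astype(np.float32));print("tin",len(p),r)
plan([.4252,-.2735,.07],2)
E
```

```text
handle 1277 [ 0.4247 -0.2739] [0.0296 0.02  ] 1.6
foot 4118 [ 0.4078 -0.2727] [0.0686 0.2212] 84.1
bar 1308 [ 0.4448 -0.2599] [0.0632 0.2969] 74.7
head 729 [ 0.5129 -0.271 ] [0.0259 0.0437] 1.4
[ 0.42639913 -0.27290064  0.17966847]
tin 634 ((0.5526769757270813, 0.0226700771600008), (0.0954524353146553, 0.05991104617714882), 2.8234949111938477)
t 7.6 turn [0.0006 0.0002 0.0532] shift(after turn) [ 0.0017 -0.0013  0.1097] F [ 0.6  0.9 -0.1]
```

View pics/w3.png

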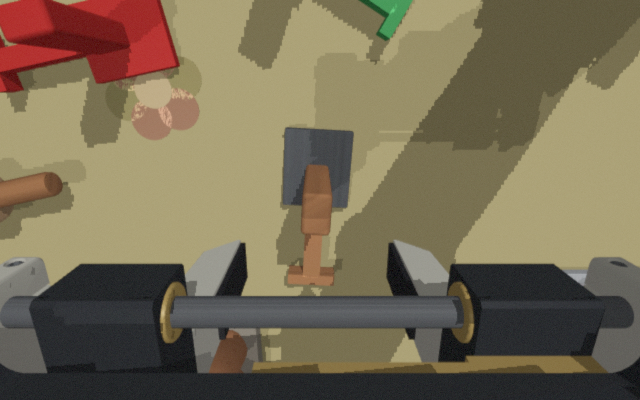

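The handle is centred between the open jaws at about (317,198). I descend onto it and grip.

arm_command(targets=[[[0,0,0,0,0,0.055],[0.0015,-0.001,0.03,0,0,0],[0,0,0.03,0,0,0],[0,0,0.03,0,0,0],[0,0,0.026,0,0,0],[0,0,0,0,0,0],[0,0,0,0,0,0]]])

```text
clock: 8.48
position: [0.4255, -0.2741, 0.0645]
ee_rot: [-0.051, 3.14, -0.0]
force: [-0.4, -0.1, -0.3]
width: 0.756
gripper_force: 0.0
```

arm_command(targets=[[[0,0,0,0,0,0],[0,0,0,0,0,0],[0,0,0,0,0,0],[0,0,0,0,0,0],[0,0,0,0,0,0],[0,0,0,0,0,0],[0,0,0,0,0,0],[0,0,0,0,0,0]]], jaw=0.0, newtons=60)

```text
clock: 9.48
position: [0.4247, -0.2742, 0.0636]
ee_rot: [0.049, -3.141, -0.001]
force: [-0.5, 1.5, -0.4]
width: 0.218
gripper_force: 60.0
```

```bash
python3 - <<'E'
from h import *
s=arm.observe();print({k:np.round(s[k],4) for k in("position","ee_rot","width","gripper_force","force","joints")})
plan([.4247,-.2739,.063],1.6)
E
```

```text
{'position': array([ 0.4247, -0.2742,  0.0636]), 'ee_rot': array([ 4.910e-02, -3.141e+00, -5.000e-04]), 'width': np.float64(0.2177), 'gripper_force': np.float64(59.9819), 'force': array([-0.5142,  1.4578, -0.3708]), 'joints': array([ 0.3405,  0.4847,  0.1697,  2.0622, -0.139 ,  0.6055,  2.2075])}
t 9.47 turn [ 0.0003 -0.0002  0.0033] shift(after turn) [-0.      0.0003  0.0006] F [-0.5  1.5 -0.4]
```

arm_command(targets=[[[0,0,-0.03,0,0,0],[0,0,-0.04,0,0,-0.056],[0.002,0.03,0,0,0,0],[0.002,0.04,0,0,0,0],[0.003,0.04,0,0,0,0],[0.003,0.04,0,0,0,0],[0.003,0.04,0,0,0,0],[0.002,0.04,0,0,0,0],[0.002,0.035,0,0,0,0],[0,0.022,0,0,0,0]]])

```text
clock: 10.72
position: [0.3822, 0.0114, 0.1336]
ee_rot: [0.139, -3.138, -0.0]
force: [-0.5, -0.7, -4.3]
width: 0.216
gripper_force: 60.0
```

arm_command(targets=[[[0,0,0,0,0,0],[0,0,0,0,0,0],[0,0,0,0,0,0]]])

```text
clock: 11.1
position: [0.3829, 0.0091, 0.1337]
ee_rot: [0.134, -3.139, 0.0]
force: [0.8, -0.4, -2.9]
width: 0.212
gripper_force: 60.0
```

```bash
python3 - <<'E'
from h import *
plan([.3835,.0104,.0775],4.8)
im=arm.get_image("top");save(im,"pics/t4.png");b=arm.get_image("scene");save(b,"pics/s4.png")
cv2.imwrite("pics/c4.png",np.hstack([cv2.resize(im["pixels"][150:275,260:360],(400,500),interpolation=1),cv2.resize(b["pixels"][130:280,230:350],(400,500))])[...,::-1])
Q=cloud(im)
m=np.zeros(Q.shape[:2],bool);m[185:240,280:345]=1;m&=(Q[...,2]>.035)&(Q[...,2]<.055);p=Q[m]
r=cv2.minAreaRect(p[:,:2].astype(np.float32));print("tin",len(p),r)
s=arm.observe();print(s["position"],s["force"])
E
```

```text
t 11.1 turn [-0.0002 -0.0002  0.0018] shift(after turn) [-0.0007  0.0012  0.0562] F [ 0.8 -0.4 -2.9]
tin 584 ((0.5549933314323425, 0.022836893796920776), (0.09040316194295883, 0.06001174822449684), 2.081670045852661)
[0.38287114 0.00925901 0.13367012] [-0.48369494 -0.95041819 -4.07817029]
```

View pics/c4.png

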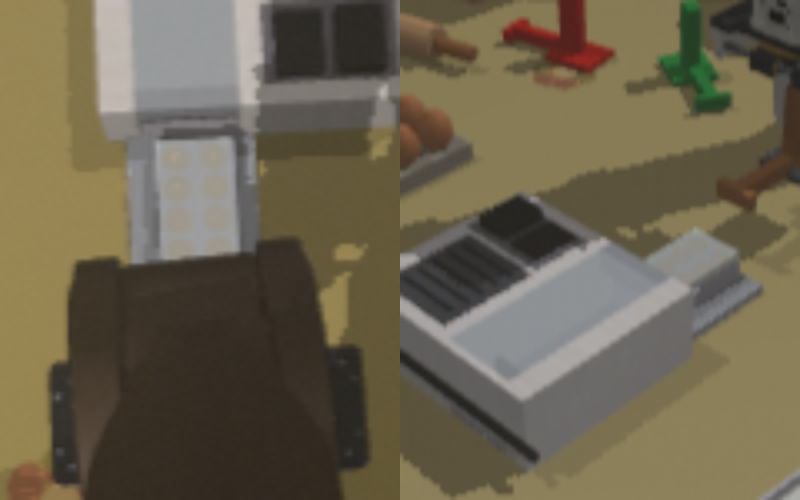

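The right panel shows the pusher head at (745,190) lined up behind the tin, which sits square on the shelf. I lower the pusher and approach.

arm_command(targets=[[[0,0,0.03,0,0,0],[0,0,0.02,0,0,0],[0,0,0.006,0,0,0],[-0.008,0,0,0,0,0],[-0.005,0,0,0,0,0],[-0.004,0,0,0,0,0],[-0.004,0,0,0,0,0],[-0.004,0,0,0,0,0],[-0.004,0,0,0,0,0]]])

```text
clock: 12.32
position: [0.4114, 0.0125, 0.0776]
ee_rot: [0.137, -3.138, 0.0]
force: [-1.8, -0.3, -1.5]
width: 0.215
gripper_force: 60.0
```

```bash
cat >> h.py <<'E'
def st():
    s=arm.observe();u=np.array([np.cos(.0845),np.sin(.0845)]);d=s["position"][:2]-np.array([.6151,.031])
    print("t",round(float(s["clock"]),2),"face depth",round(d@u+.1,4),"lat",round(d@[-u[1],u[0]],4),"z",round(s["position"][2],4),"F",np.round(s["force"],1),"T",np.round(s["ft_torque"],2))
E
python3 -c "
from h import *;st();plan([.4035,.01,.0775],4.8)"
```

```text
t 12.32 face depth -0.1045 lat -0.0013 z 0.0776 F [-1.8 -0.3 -1.5] T [-0.01  0.4  -0.01]
t 12.32 turn [ 0.     -0.001   0.0033] shift(after turn) [ 0.0081 -0.0018  0.0001] F [-1.8 -0.3 -1.5]
```

arm_command(targets=[[[-0.006,0,0,0,0,0],[-0.008,0,0,0,0,0],[-0.008,0,0,0,0,0],[-0.008,0,0,0,0,0],[-0.008,0,0,0,0,0],[-0.008,0,0,0,0,0],[-0.008,0,0,0,0,0]]])

```text
clock: 13.2
position: [0.4663, 0.0173, 0.0777]
ee_rot: [-0.137, 3.138, 0.0]
force: [-1.6, 0.1, -4.2]
width: 0.219
gripper_force: 60.0
```

```bash
python3 - <<'E'
from h import *
st()
s=arm.observe();im=arm.get_image("top");b=arm.get_image("scene")
cv2.imwrite("pics/c5.png",np.hstack([cv2.resize(im["pixels"][130:230,260:360],(400,400),interpolation=1),cv2.resize(b["pixels"][170:270,230:350],(400,400))])[...,::-1])
E
```

```text
t 13.2 face depth -0.0494 lat -0.0011 z 0.0777 F [-1.6  0.1 -4.2] T [-0.04  0.8   0.03]
```

View pics/c5.png

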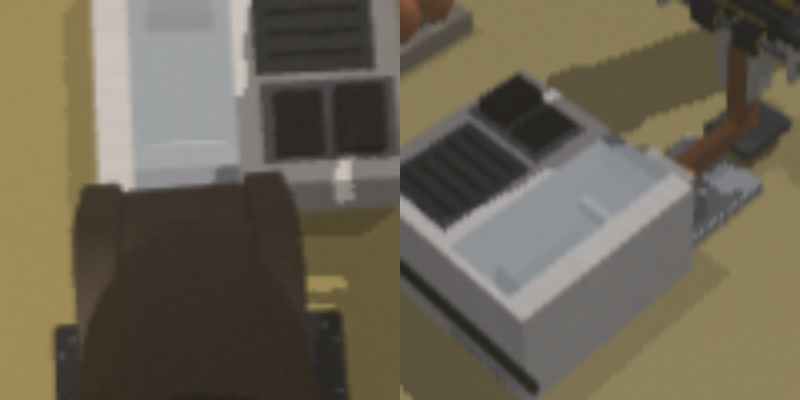

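The tin has gone partly through the flap (tip seen through the clear roof at (600,207)), and the force is small. I keep pushing.

arm_command(targets=[[[-0.006,0,0,0,0,0],[-0.008,0,0,0,0,0],[-0.008,0,0,0,0,0],[-0.008,0,0,0,0,0],[-0.008,0,0,0,0,0],[-0.008,0,0,0,0,0],[-0.008,0,0,0,0,0],[-0.008,0,0,0,0,0],[-0.008,0,0,0,0,0]]])

```text
clock: 14.42
position: [0.5358, 0.0234, 0.0777]
ee_rot: [0.137, -3.139, -0.0]
force: [-3.9, 0.1, -2.6]
width: 0.214
gripper_force: 60.0
```

arm_command(targets=[[[-0.004,0,0,0,0,0],[-0.004,0,0,0,0,0],[-0.003,0,0,0,0,0],[-0.003,0,0,0,0,0],[-0.003,0,0,0,0,0]]])

```text
clock: 15.05
position: [0.5523, 0.0248, 0.0777]
ee_rot: [0.137, -3.139, -0.0]
force: [-4.7, 0.8, -2.5]
width: 0.214
gripper_force: 60.0
```

```bash
python3 -c "
from h import *;st()"
```

```text
t 15.05 face depth 0.0369 lat -0.0009 z 0.0777 F [-4.7  0.8 -2.5] T [-0.06  0.83  0.03]
```

arm_command(targets=[[[-0.002,0,0,0,0,0],[-0.002,0,0,0,0,0],[-0.002,0,0,0,0,0],[-0.002,0,0,0,0,0],[-0.001,0,0,0,0,0],[-0.001,0,0,0,0,0]]])

```text
clock: 15.8
position: [0.5622, 0.0257, 0.0777]
ee_rot: [0.137, -3.138, -0.0]
force: [-3.5, -1.0, -3.0]
width: 0.212
gripper_force: 60.0
```

arm_command(targets=[[[-0.001,0,0,0,0,0],[-0.001,0,0,0,0,0],[-0.001,0,0,0,0,0]]])

```text
clock: 16.18
position: [0.5653, 0.0259, 0.0777]
ee_rot: [-0.137, 3.139, 0.0]
force: [-2.5, -0.1, -4.2]
width: 0.214
gripper_force: 60.0
```

Depth is now about 50 mm.

arm_command(targets=[[[-0.001,0,0,0,0,0],[-0.001,0,0,0,0,0],[-0.001,0,0,0,0,0]]])

```text
clock: 16.55
position: [0.5681, 0.0262, 0.0777]
ee_rot: [0.137, -3.138, -0.0]
force: [-3.5, -0.2, -3.5]
width: 0.217
gripper_force: 60.0
```

arm_command(targets=[[[-0.001,0,0,0,0,0],[-0.001,0,0,0,0,0],[-0.001,0,0,0,0,0]]])

```text
clock: 16.92
position: [0.5712, 0.0264, 0.0777]
ee_rot: [0.137, -3.138, -0.0]
force: [-3.4, -0.8, -4.0]
width: 0.217
gripper_force: 60.0
```

arm_command(targets=[[[-0.001,0,0,0,0,0],[-0.001,0,0,0,0,0]]])

```text
clock: 17.18
position: [0.5731, 0.0266, 0.0777]
ee_rot: [0.137, -3.138, -0.0]
force: [-4.4, -0.7, -3.0]
width: 0.217
gripper_force: 60.0
```

arm_command(targets=[[[-0.001,0,0,0,0,0],[-0.001,0,0,0,0,0]]])

```text
clock: 17.42
position: [0.5737, 0.0267, 0.0775]
ee_rot: [0.137, -3.136, 0.0]
force: [-10.4, -1.0, 1.1]
width: 0.216
gripper_force: 60.0
```

arm_command(targets=[[[-0.001,0,0,0,0,0],[0,0,0,0,0,0]]])

```text
clock: 17.68
position: [0.5738, 0.0266, 0.0772]
ee_rot: [0.137, -3.134, 0.0]
force: [-10.4, -0.7, 0.4]
width: 0.217
gripper_force: 60.0
```

```bash
python3 - <<'E'
from h import *
st()
b=arm.get_image("scene");im=arm.get_image("top")
cv2.imwrite("pics/c6.png",np.hstack([cv2.resize(im["pixels"][100:200,260:360],(400,400),interpolation=1),cv2.resize(b["pixels"][170:270,230:350],(400,400))])[...,::-1])
E
```

```text
t 17.68 face depth 0.0585 lat -0.0009 z 0.0772 F [-10.4  -0.7   0.4] T [-0.09  2.3  -0.02]
```

View pics/c6.png

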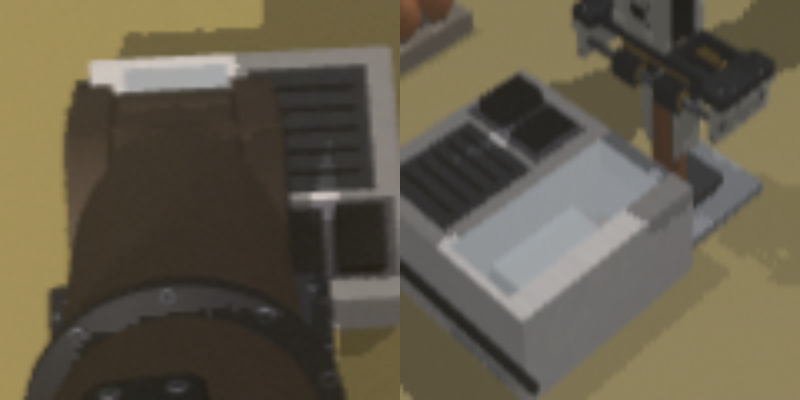

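The tin is seen deep in the unit through the roof (right panel, about (550,250)). I press slightly harder to confirm the hard stop.

arm_command(targets=[[[-0.001,0,0,0,0,0],[-0.001,0,0,0,0,0],[0,0,0,0,0,0]]])

```text
clock: 18.15
position: [0.5741, 0.0267, 0.0769]
ee_rot: [0.136, -3.131, 0.0]
force: [-15.9, -1.7, 3.8]
width: 0.217
gripper_force: 60.0
```

```bash
python3 - <<'E'
from h import *
st();plan([.5738,.0266,.0772],4.8)
E
```

```text
t 18.15 face depth 0.0588 lat -0.0009 z 0.0769 F [-15.9  -1.7   3.8] T [-0.16  3.32 -0.02]
t 18.15 turn [ 0.     -0.0078  0.0033] shift(after turn) [ 0.0003 -0.     -0.0003] F [-15.9  -1.7   3.8]
```

The stop is hard: the force reached 16 N with no motion, at 58.8 mm depth. The tin is home, so I withdraw.

arm_command(targets=[[[0.005,0,0,0,0,0],[0.01,0,0,0,0,0],[0.015,0,0,0,0,0],[0.02,0,0,0,0,0],[0.025,0,0,0,0,0],[0.025,0,0,0,0,0],[0.025,0,0,0,0,0],[0.025,0,0,0,0,0],[0.025,0,0,0,0,0],[0.02,0,0,0,0,0]]])

```text
clock: 19.4
position: [0.3824, 0.0099, 0.0781]
ee_rot: [-0.137, 3.138, 0.0]
force: [0.2, 0.3, -3.9]
width: 0.214
gripper_force: 60.0
```

```bash
python3 - <<'E'
from h import *
st();plan([.4247,-.2742,.133],4.8)
b=arm.get_image("scene");im=arm.get_image("top")
cv2.imwrite("pics/c7.png",np.hstack([cv2.resize(im["pixels"][100:225,260:360],(400,500),interpolation=1),cv2.resize(b["pixels"][150:275,230:330],(400,500))])[...,::-1])
E
```

```text
t 19.4 face depth -0.1336 lat -0.0014 z 0.0781 F [ 0.2  0.3 -3.9] T [ 0.03  0.01 -0.06]
t 19.4 turn [0.0001 0.0008 0.0033] shift(after turn) [-0.0184 -0.2867 -0.0549] F [ 0.2  0.3 -3.9]
```

View pics/c7.png

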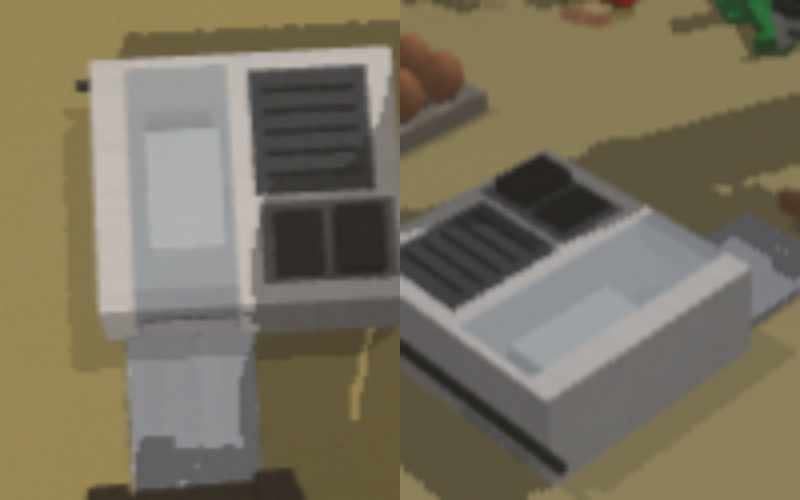

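The tin sits against the back plate (left panel, rows 125–248), its rear well beyond the shut flap (row ~318). Next I take the pusher back to its free spot.

arm_command(targets=[[[0,0,-0.03,0,0,0],[0,-0.02,-0.02,0,0,0],[-0.002,-0.038,0,0,0,0],[-0.002,-0.038,0,0,0,0],[-0.003,-0.038,0,0,0,0],[-0.003,-0.038,0,0,0,0],[-0.003,-0.038,0,0,0,0],[-0.003,-0.038,0,0,0,0],[-0.002,-0.028,0,0,0,0],[0,-0.011,0,0,0,0]]])

```text
clock: 20.75
position: [0.4271, -0.2762, 0.128]
ee_rot: [-0.134, 3.138, -0.002]
force: [-0.1, 0.9, -4.3]
width: 0.214
gripper_force: 60.0
```

arm_command(targets=[[[0,0,0.02,0,0,0],[0,0,0.02,0,0,0],[0,0,0.015,0,0,0],[0,0,0.003,0,0,0],[0,0,0,0,0,0]]])

```text
clock: 21.38
position: [0.427, -0.2741, 0.0699]
ee_rot: [-0.137, 3.138, 0.0]
force: [0.2, -0.1, -3.1]
width: 0.208
gripper_force: 60.0
```

```bash
python3 - <<'E'
from h import *
st();plan([.4247,-.2742,.0636],4.8)
E
```

```text
t 21.38 face depth -0.1132 lat -0.2882 z 0.0699 F [ 0.2 -0.1 -3.1] T [ 0.01 -0.01 -0.04]
t 21.38 turn [0.     0.0002 0.0037] shift(after turn) [0.0023 0.0001 0.0063] F [ 0.2 -0.1 -3.1]
```

arm_command(targets=[[[0,0,0.002,0,0,0],[0,0,0.002,0,0,0],[0,0,0.001,0,0,0],[0,0,0,0,0,0]]])

```text
clock: 21.88
position: [0.4267, -0.2742, 0.0647]
ee_rot: [0.137, -3.139, -0.0]
force: [0.6, -0.2, -3.4]
width: 0.215
gripper_force: 60.0
```

arm_command(targets=[[[0,0,0.001,0,0,0],[0,0,0,0,0,0]]])

```text
clock: 22.12
position: [0.4268, -0.2742, 0.0637]
ee_rot: [0.137, -3.139, -0.0]
force: [-0.1, -0.1, -4.1]
width: 0.214
gripper_force: 60.0
```

arm_command(targets=[[[0,0,0.0007,0,0,0],[0,0,0,0,0,0]]])

```text
clock: 22.38
position: [0.4268, -0.2742, 0.0636]
ee_rot: [-0.137, 3.138, 0.0]
force: [-2.1, 1.9, 6.7]
width: 0.216
gripper_force: 60.0
```

arm_command(targets=[[[0,0,0,0,0,0],[0,0,0,0,0,0],[0,0,0,0,0,0],[0,0,0,0,0,0],[0,0,0,0,0,0]]], jaw=0.07)

```text
clock: 23.0
position: [0.4268, -0.2743, 0.063]
ee_rot: [-0.137, 3.139, 0.0]
force: [-0.4, 0.2, 0.5]
width: 0.709
gripper_force: 0.0
```

```bash
python3 - <<'E'
from h import *
st()
u=np.array([np.cos(.0845),np.sin(.0845)]);k=np.array([.6151,.031])+.045*u-.13*np.array([-u[1],u[0]]);print("key",k)
im=dict(np.load("top0.npz"));P=cloud(im);m=(np.linalg.norm(P[...,:2]-k,axis=-1)<.03)&(P[...,2]>.0895);p=P[m];print("key top blob",cv2.minAreaRect(p[:,:2].astype(np.float32)),p.mean(0))
plan([*k,.16],4.8)
E
```

```text
t 23.0 face depth -0.1134 lat -0.2883 z 0.063 F [-0.4  0.2  0.5] T [-0.01  0.07  0.03]
key [ 0.67091137 -0.09473818]
key top blob ((0.6708728671073914, -0.09455215185880661), (0.049827441573143005, 0.03595902398228645), 7.5447211265563965) [ 0.66987703 -0.09443241  0.09423507]
t 23.0 turn [0.     0.     0.0033] shift(after turn) [-0.2583  0.1585 -0.097 ] F [-0.4  0.2  0.5]
```

arm_command(targets=[[[0,0,-0.03,0,0,0],[0,0,-0.04,0,0,0],[0,0,-0.04,0,0,0],[-0.036,0.022,0,0,0,0],[-0.037,0.022,0,0,0,0],[-0.037,0.023,0,0,0,0],[-0.037,0.023,0,0,0,0],[-0.037,0.023,0,0,0,0],[-0.037,0.023,0,0,0,0],[-0.037,0.022,0,0,0,0]]])

```text
clock: 24.25
position: [0.671, -0.0934, 0.1728]
ee_rot: [0.137, -3.138, -0.0]
force: [0.3, -0.5, 0.0]
width: 0.758
gripper_force: 0.0
```

arm_command(targets=[[[0,0,0,0,0,0],[0,0,0,0,0,0],[0,0,0,0,0,0],[0,0,0,0,0,0],[0,0,0,0,0,0],[0,0,0,0,0,0]]], jaw=0.0, newtons=10)

```text
clock: 25.0
position: [0.67, -0.0946, 0.1732]
ee_rot: [-0.136, 3.138, 0.0]
force: [0.6, 0.8, 0.2]
width: 0.159
gripper_force: 0.0
```

```bash
python3 - <<'E'
from h import *
st();plan([.6709,-.0947,.115],4.8)
b=arm.get_image("scene");im=arm.get_image("top")
cv2.imwrite("pics/c8.png",np.hstack([cv2.resize(im["pixels"][100:275,280:430],(400,467),interpolation=1),cv2.resize(b["pixels"][110:285,200:350],(400,467))])[...,::-1])
E
```

```text
t 25.0 face depth 0.1441 lat -0.1298 z 0.1732 F [0.6 0.8 0.2] T [ 0.01  0.01 -0.01]
t 25.0 turn [0.     0.0002 0.003 ] shift(after turn) [-0.0009 -0.0002  0.0582] F [0.6 0.8 0.2]
```

View pics/c8.png

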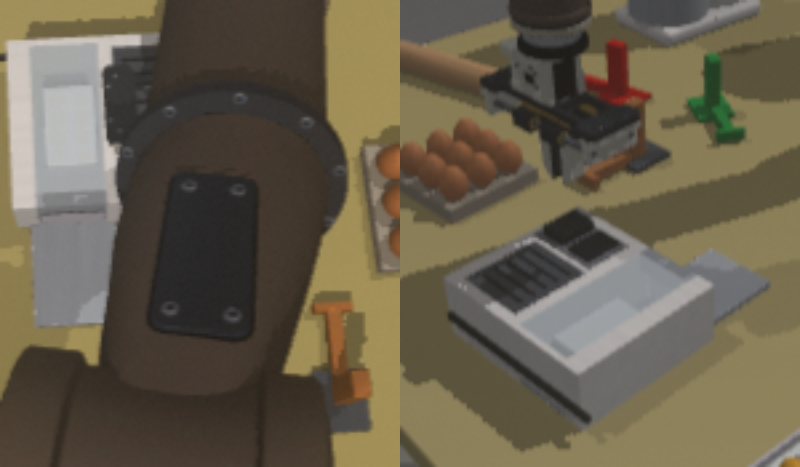

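The pusher stands upright (left panel, (340,370)) and the gripper is over the right key. Next I press it.

arm_command(targets=[[[0,0,0,0,0,0],[0,0,0,0,0,0],[0,0,0.03,0,0,0],[0,0,0.02,0,0,0],[0,0,0.006,0,0,0],[0,0,0.002,0,0,0],[0,0,0.002,0,0,0],[0,0,0.002,0,0,0]]])

```text
clock: 26.1
position: [0.6706, -0.0945, 0.112]
ee_rot: [-0.137, 3.137, -0.0]
force: [-0.4, -0.0, 3.2]
width: 0.006
gripper_force: 1.6
```

arm_command(targets=[[[0,0,0.002,0,0,0],[0,0,0.002,0,0,0],[0,0,0.001,0,0,0]]])

```text
clock: 26.48
position: [0.6707, -0.0945, 0.1063]
ee_rot: [-0.137, 3.137, -0.0]
force: [3.1, 0.2, 3.2]
width: 0.011
gripper_force: 1.6
```

arm_command(targets=[[[0,0,0.001,0,0,0],[0,0,0.001,0,0,0],[0,0,0,0,0,0]]])

```text
clock: 26.85
position: [0.6707, -0.0945, 0.1053]
ee_rot: [-0.137, 3.137, -0.0]
force: [-0.0, 0.6, 12.4]
width: 0.008
gripper_force: 6.0
```

arm_command(targets=[[[0,0,0.001,0,0,0],[0,0,0,0,0,0]]])

```text
clock: 27.1
position: [0.6707, -0.0945, 0.1052]
ee_rot: [-0.137, 3.137, 0.0]
force: [-4.1, 0.5, 18.7]
width: 0.002
gripper_force: 9.7
```

The key is at its hard stop (18.7 N, no motion). I retreat upward and away, then check.

arm_command(targets=[[[0,0,-0.01,0,0,0],[0,0,-0.03,0,0,0],[0,0,-0.04,0,0,0],[0.03,0,-0.04,0,0,0],[0.03,0.03,-0.02,0,0,0],[0.03,0.04,0,0,0,0],[0.03,0.045,0,0,0,0],[0.03,0.045,0,0,0,0],[0.03,0.045,0,0,0,0],[0.02,0.045,0,0,0,0]]])

```text
clock: 28.35
position: [0.4469, 0.1381, 0.2428]
ee_rot: [0.137, -3.137, 0.001]
force: [0.4, 1.6, 0.2]
width: 0.004
gripper_force: 0.0
```

arm_command(targets=[[[0,0.045,0,0,0,0],[0,0.045,0,0,0,0],[0,0.03,0,0,0,0],[0,0,0,0,0,0],[0,0,0,0,0,0]]])

```text
clock: 28.98
position: [0.4384, 0.2558, 0.2426]
ee_rot: [0.136, -3.138, 0.002]
force: [0.3, -0.1, 0.3]
width: 0.007
gripper_force: 0.0
```

```bash
python3 - <<'E'
from h import *
st()
b=arm.get_image("scene");im=arm.get_image("top");P=cloud(im)
u=np.array([np.cos(.0845),np.sin(.0845)]);v=np.array([-u[1],u[0]])
for n,l in(("warm",-.13),("hold",-.085)):
    k=np.array([.6151,.031])+.045*u+l*v; m=np.linalg.norm(P[...,:2]-k,axis=-1)<.012; print(n,m.sum(),np.median(P[m][:,2]))
m=np.zeros(P.shape[:2],bool);m[225:275,385:435]=1;m&=(P[...,2]>.09)&(P[...,2]<.12);print("handle",P[m].mean(0))
cv2.imwrite("pics/c9.png",np.hstack([cv2.resize(im["pixels"][100:275,280:430],(400,467),interpolation=1),cv2.resize(b["pixels"][110:285,200:350],(400,467))])[...,::-1])
E
```

```text
t 28.98 face depth -0.0571 lat 0.2389 z 0.2426 F [ 0.3 -0.1  0.3] T [-0.01 -0.03 -0.01]
warm 49 0.08646254141553178
hold 49 0.09408710179431168
handle [ 0.42745579 -0.27493614  0.10003306]
```

View pics/c9.png

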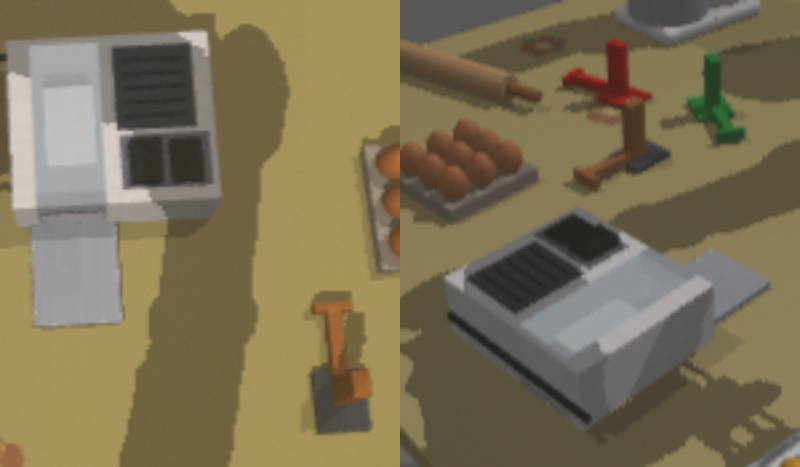

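Everything checks out: the right key is down (86 mm) and the left key is up (94 mm). The tin is home, the flap is shut and the pusher stands upright.

```bash
python3 -c "
from cell import arm;print(arm.sign_off())"
```

```text
the job is handed in; nothing more can be done
None
```

The job is done and handed in at about 29 s of the 66 s allowed: the tin is fully home behind the shut flap, the pusher is upright on the table, and the right key is fully down with the left one up.

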